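# Pop the touch-latched lid of a pine drill-bit case

### The arm

A 6-joint arm with a two-finger parallel gripper is mounted at the origin on the work surface. World frame = base frame: x ahead of the robot, y to its left, z up, the work surface at z = 0. Lengths are in mm, angles in degrees, forces in N, time in s.
With the tool pointing down it reaches from about 275 to 725 mm from the base axis. Payload 15.9 kg.
Tool frame: the origin (TCP) lies at the very end of the fingers, on their centre line; the grasp point (between the pads) lies 19 mm behind it; z points along the fingers, y is the line along which they close (so a half turn about z gives the same grasp; the last joint's range is limited). The gripper opens to 85 mm and grips with 20 to 120 N. Pads are 22 mm wide; open, the fingers measure 114 mm over their backs; the gripper's body (76 mm by 85 mm) begins 54 mm behind the grasp point. The pads swing forward as they close: fully open they stand 13 mm farther back than shut.
Start: joints at [66.349, 12.198, -1.971, 75.831, 0, 90], TCP at [200.58, 457.988, 231.306] pointing down, gripper open.
Joint ranges: [-170.91, 170.91], [-42.67, 98.43], [-65.05, 77.54], [-120.47, 116.71], [-90, 82.35], [-180, 180]. Speed limits (degrees/s): [108.29, 108.29, 136.94, 147.25, 180, 180].

### API

Orientations are given as [roll, pitch, yaw] about the fixed x, y, z axes, in that order (R = Rz(yaw) Ry(pitch) Rx(roll)).
In Python, from cell import * gives the robot as it stands.
- The arm moves only by the tool carry_out, never from a script. Its arguments are lists of equal length, an entry for each row: "offset": the shift along the tool's x, y, z in mm, a list of three; "dr": the turn, a rotation vector about the tool's x, y, z in degrees, a list of three; "jaw": the opening, from 0 (shut) to 1 (fully open). In form: {"offset": [[dx, dy, dz], ...], "dr": [[rx, ry, rz], ...], "jaw": [jaw, ...]}. A call has 1 to 12 rows; each row is the pose to reach, as a shift and turn from the pose commanded when the call began, along the tool's axes at that moment; what a row does not reach only later rows make up. A row lasts 1/12 s, in which the tool goes at most 41.7 mm and 7.16 degrees, less where a joint would pass 70% of its speed; a pose out of reach is approached as far as the arm can. A call with a gripper value outside its range is refused whole. The fingers move at their own pace and stop on an object; the grip force is fixed at half the most. Time passes only in rows, so rows that repeat a pose let the fingers close. It gives the time, the measured TCP pose, the force, the opening and the grip force at its end, in the units of the state.
- state(): the state, without advancing time (a new reading comes with each control period).
- get_image(name): name is "scene" or "side" or "wrist"; returns a dict with "image" (400x640x3 uint8, red, green, blue), "fx", "fy", "cx", "cy" (pixels), "pose" (4x4, takes a point from camera to world coordinates); the wrist camera has in their place "hand_eye" (4x4, takes a point from camera to tool coordinates, whose origin is the TCP and whose axes are the flange's). Camera axes: x right, y up, looking along -z (the intrinsics and any distortion apply to the point x, -y, -z); pixel columns grow to the right and rows downward; lengths in mm; the calibration is good to about 2 mm. A picture is of the moment at which its call begins: read the wrist's pose just before it. There is no depth.
- finish_job(): hands the job in; it is judged then, once.
The state is a dict: "time_s": time; "q": joint angles; "qvel": joint speeds; "joint_efforts": joint torques, N m; "tcp_pos": TCP position; "tool_rot": TCP orientation; "contact_force": force on the tool from outside, world axes, zero at the start; "ft_torque": the same for the moment, N m; "opening": finger opening in mm; "grip_force": force on a finger pad.
Only numpy, scipy, OpenCV 4.12 (cv2) and the standard library are available. Lean on these libraries where they do the work, as an engineer would, in place of code of your own. Each camera call takes 0.05 s, during which the arm holds its last target. There are 200 camera calls.

### The job

Open the wider pine case, the one with the nearly square lid: with a closed fingertip push the peg of its wooden turn-button round until the bar lies along the front rim, clear of the still shut lid, then press the near edge of the lid in once, lightly, until it clicks, let go, and wait to see that it swings up and stays fully open. Do not push on the lid again once it has popped, pinch or lift nothing, and leave the narrower case and the other things on the bench as they are.

Things in the scene. Friction and masses are not known exactly. Their poses are not given: they have to be found in the camera images.
- square_case: The wider case, with the nearly square lid: fixed pine case, 175 mm deep (its x) by 150 mm wide (its y), 70 mm tall; origin at the centre of its underside, x pointing away from the robot at yaw 0. Its 107 x 110 mm lid is inset flush with the top; the plain 50 mm rim between lid and robot is the front rim (x -87 to -37 mm)
- square_case_lid (a joint): angle of that lid, rad: 0 shut and flush, held by a touch latch; hinged on its far edge (case x = 72 mm). Pushed, its near edge sinks up to 6 mm (-0.06) to a solid stop; the latch lets go at about 4 mm. Once the finger leaves, a damped spring swings the lid up by itself in about 3 s to its stop at 1.25, where it stays
- square_case_lid_press (a point): point on that lid's top face to press: 85 mm from the hinge, 24 mm in from the near edge, 19 mm to the -y side of the lid's middle; moves with the lid. About 5 N here passes the latch's click, about 7 N reaches the stop
- square_case_turn (a joint): angle of that case's turn-button, rad: 0 with its bar across the front rim and its head lapping over the lid (locked), 1.57 turned along the rim; clear of the lid from 1.25, free to 2.0. Turns clockwise seen from above: the peg swings from the robot's side (case -x) to the case's +y side. Stays where it is left; about 1 N at the peg turns it
- square_case_turn_pivot (a point): top of the turn-button's pivot screw, on the front rim at x = -56, y = 35, z = 81 mm in the case frame. The dark wooden bar, 68 x 14 x 10 mm, lies 1 mm above the rim: 30 mm of it towards the lid, 38 mm towards the peg's end
- square_case_turn_peg (a point): centre of the top of the upright dowel peg (14 mm across, 30 mm tall above the bar, top 111 mm above the table) on the tail of the turn-button, 30 mm from the pivot; push it sideways here
- narrow_case: The other, narrower case, with the long narrow lid: fixed pine case, 175 mm deep (its x) by 105 mm wide (its y), 70 mm tall; origin at the centre of its underside, x pointing away from the robot at yaw 0. Its 62 x 110 mm lid is inset flush with the top; the plain 50 mm rim between lid and robot is the front rim (x -87 to -37 mm)
- narrow_case_lid (a joint): angle of that lid, rad: 0 shut and flush, held by a touch latch; hinged on its far edge (case x = 72 mm). Pushed, its near edge sinks up to 6 mm (-0.06) to a solid stop; the latch lets go at about 4 mm. Once the finger leaves, a damped spring swings the lid up by itself in about 3 s to its stop at 1.25, where it stays
- narrow_case_lid_press (a point): point on that lid's top face to press: 85 mm from the hinge, 24 mm in from the near edge, 11 mm to the -y side of the lid's middle; moves with the lid. About 5 N here passes the latch's click, about 7 N reaches the stop
- narrow_case_turn (a joint): angle of that case's turn-button, rad: 0 with its bar across the front rim and its head lapping over the lid (locked), 1.57 turned along the rim; clear of the lid from 1.25, free to 2.0. Turns clockwise seen from above: the peg swings from the robot's side (case -x) to the case's +y side. Stays where it is left; about 1 N at the peg turns it
- narrow_case_turn_pivot (a point): top of the turn-button's pivot screw, on the front rim at x = -56, y = 12.5, z = 81 mm in the case frame. The dark wooden bar, 68 x 14 x 10 mm, lies 1 mm above the rim: 30 mm of it towards the lid, 38 mm towards the peg's end
- narrow_case_turn_peg (a point): centre of the top of the upright dowel peg (14 mm across, 30 mm tall above the bar, top 111 mm above the table) on the tail of the turn-button, 30 mm from the pivot; push it sideways here
- glue: bystander: white glue bottle with an orange cap, 56 mm across, 170 mm tall, origin at the centre of its underside
- sander: bystander: cork sanding block with a wooden grip, 100 x 55 x 45 mm, origin at the centre of its underside
- offcut: bystander: pale pine offcut lying flat, 120 x 60 x 28 mm, origin at the centre of its underside
- walnut: bystander: dark walnut strip lying flat, 160 x 50 x 20 mm, origin at the centre of its underside
- screws: bystander: glass jar with a steel cap, 70 mm across, 90 mm tall, origin at the centre of its underside
- mug: bystander: white mug, 80 mm across, 90 mm tall, origin at the centre of its underside
- mallet: bystander: hammer lying flat on the table
Mind the look-alikes: they are no part of the job. What is shaped like the square_case but red is not meant.

How it is judged (in metres and radians):
On the way, in this order (a step that is already met when the one before it is completed fails the run):
1. the turn-button of the wider case is turned clear of its lid, which is still shut (value of joint square_case_turn above 1.25 rad and value of joint square_case_lid below 0.03 rad), for 0.2 s.
2. the lid of the wider case has been pressed and has swung up, and stays up for a second (value of joint square_case_lid above 1 rad), for 1 s.
At the end, for the whole second after the job is handed in: The wider case's lid stands open beyond 1.0 rad and is at rest, its turn-button is beyond 1.25 rad, and the narrower case's lid is shut (within 0.03 rad) (value of joint square_case_lid above 1 rad and not (velocity of joint square_case_lid below -0.05 rad/s) and velocity of joint square_case_lid below 0.05 rad/s and value of joint square_case_turn above 1.25 rad and value of joint narrow_case_lid between -0.02 and 0.03 rad); the robot touches nothing.
It fails at once if the wider case's lid is pushed again (over 1 N) after it has popped up beyond 0.15 rad (value of joint square_case_lid above 0.15 rad and contact force between any of the fingers, the arm and square_case above 1 N).
It fails at once if the case, its lid or its turn-button is hit or squeezed with more than 40 N (contact force between any of the fingers, the arm and square_case above 40 N).
It fails at once if the turn-button is pinched (over 18 N on the case while its lid is not pressed in) (value of joint square_case_lid above -0.01 rad and contact force between any of the fingers, the arm and square_case above 18 N).
It fails at once if the narrower case's lid or turn-button is moved (value of joint narrow_case_lid above 0.05 rad or value of joint narrow_case_lid below -0.025 rad or distance of narrow_case_turn_peg from where it was at the start of the episode above 0.01 m).
It fails at once if a bystander is shifted by more than 25 mm, lifted or knocked over (distance of any of glue, sander, offcut, walnut, screws, mug, mallet from where it was at the start of the episode above 0.025 m or angle between any of glue, sander, offcut, walnut, screws, mug's own z axis and vertical above 0.4 rad or height (world z) of any of glue, sander, offcut, walnut, screws, mug above 0.02 m).
It also fails if it takes over 48 s, if anything falls off the work surface, if the arm or the gripper's body presses on something with over 40 N, if the wrist force passes 120 N, or if a joint passes its speed limit or range.

## Working session

There is one attempt and no reset: what is moved stays moved. The work goes in short steps, Python scripts to look and compute and a tool call to move; the robot and the scene stay as the last step left them, time stands still between calls to the robot, and variables do not carry over. Pictures are saved under pics/ and viewed, at most 10 in all, crops included, and the job is handed in when it is done.

Besides the shell and the picture viewer there is one more tool, called after ">>>" by a JSON object that holds its "method" and its "body", one argument or row to a line. carry_out: Moves the arm, as the interface text tells. Its arguments: {"type":"object","properties":{"offset":{"type":"array"},"dr":{"type":"array"},"jaw":{"type":"array"}},"required":["offset","dr","jaw"]}

```bash
mkdir -p pics
python3 - <<'E'
from cell import *
import cv2,numpy as np
np.set_printoptions(precision=2,suppress=True)
s=state();print({k:s[k] for k in("time_s","tcp_pos","tool_rot","opening","contact_force")})
for n in("scene","side"):
    d=get_image(n);cv2.imwrite(f"pics/{n}0.png",d["image"][:,:,::-1]);print(n,d["fx"],d["fy"],d["cx"],d["cy"],d["pose"],[k for k in d]);np.save(f"pics/{n}0.npy",d,allow_pickle=True)
E
```

```text
{'time_s': 0.0, 'tcp_pos': array([200.43, 457.71, 230.81]), 'tool_rot': array([-179.94,   -0.  ,  156.35]), 'opening': 85.17920238004822, 'contact_force': array([ 0.79, -0.61, -0.14])}
scene 402.80239648749205 402.80239648749205 318.85716539325676 202.17242594938529 [[ -0.86  -0.37   0.35 867.39]
 [  0.51  -0.64   0.57 607.82]
 [  0.01   0.67   0.74 860.02]
 [  0.     0.     0.     1.  ]] ['image', 'fx', 'fy', 'cx', 'cy', 'pose']
side 515.7748473362187 515.7748473362187 323.0190947373957 193.9145141082028 [[    0.97     0.14    -0.2    228.54]
 [   -0.24     0.52    -0.82 -1123.27]
 [   -0.01     0.85     0.53   803.79]
 [    0.       0.       0.       1.  ]] ['image', 'fx', 'fy', 'cx', 'cy', 'pose']
```

View pics/scene0.png

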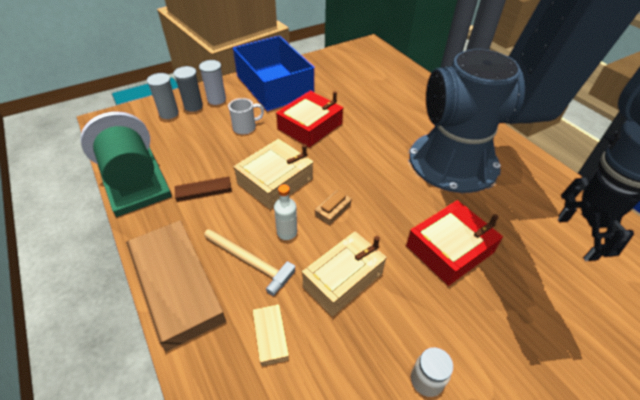

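View pics/side0.png

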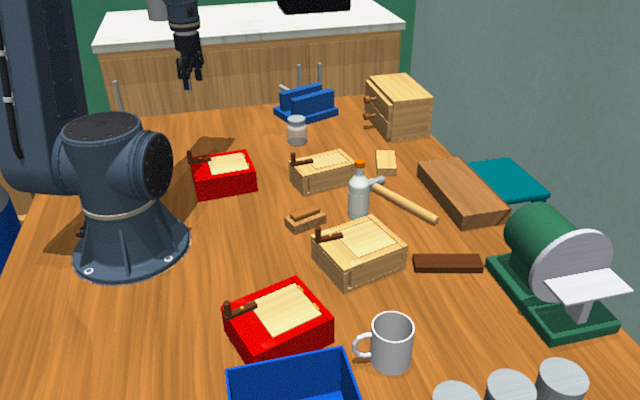

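The scene view shows two pine cases, at about (273,170) and (343,272). In the side view they are at (358,250) and (322,170). The red look-alikes are separate. Next I'll enlarge both cases.

Run:
```python
import cv2,numpy as np
a=cv2.imread("pics/scene0.png");b=cv2.imread("pics/side0.png")
r=lambda i,x,y:cv2.resize(i[y:y+75,x:x+100],None,fx=4,fy=4,interpolation=cv2.INTER_CUBIC)
cv2.imwrite("pics/crop.png",np.vstack([np.hstack([r(a,225,133),r(a,295,232)]),np.hstack([r(b,308,213),r(b,280,135)])]))
```

```text
(no output)
```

View pics/crop.png

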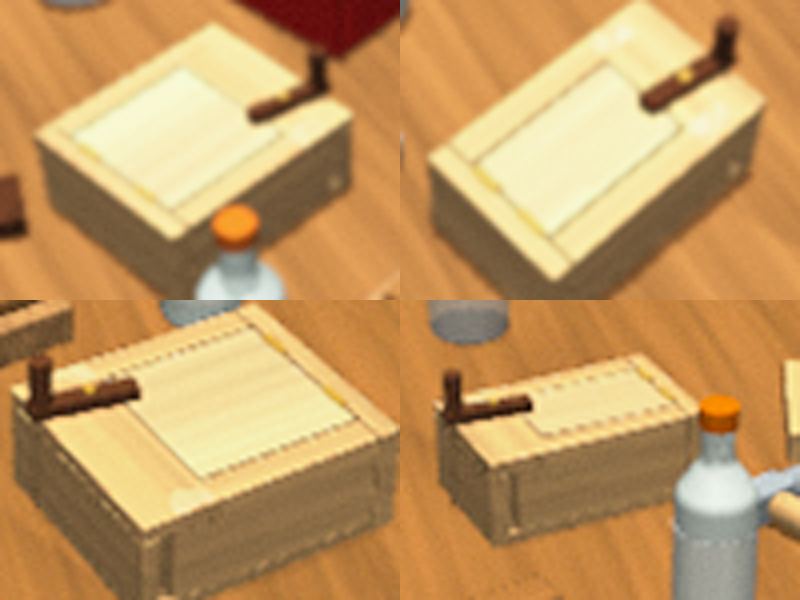

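The crops show the wider case (nearly square lid) on the left in both views, the narrower one on the right. Scene top-face corners in crop pixels are about (212,22), (352,118), (172,240) and (38,135), with the peg top at (317,52). In the side crop the corners are (12,90), (145,230), (398,135) and (240,10), with the peg top at (40,60).

```bash
cat > h.py <<'E'
import numpy as np
def ray(d,uv,P=None):
    P=d["pose"] if P is None else P
    v=P[:3,:3]@np.array([(uv[0]-d["cx"])/d["fx"],-(uv[1]-d["cy"])/d["fy"],-1]);return P[:3,3],v
def onz(d,uv,z,P=None):
    o,v=ray(d,uv,P);return o+v*(z-o[2])/v[2]
def cross(r1,r2):
    A=np.c_[r1[1],-r2[1]];t=np.linalg.lstsq(A,r2[0]-r1[0],rcond=None)[0]
    p=r1[0]+r1[1]*t[0];q=r2[0]+r2[1]*t[1];return (p+q)/2,np.linalg.norm(p-q)
def fit(case,world):
    c=np.array(case,float)[:,:2];w=np.array(world)[:,:2];H=(c-c.mean(0)).T@(w-w.mean(0))
    y=np.arctan2(H[0,1]-H[1,0],H[0,0]+H[1,1]);R=np.array([[np.cos(y),-np.sin(y)],[np.sin(y),np.cos(y)]])
    t=w.mean(0)-R@c.mean(0);return t,y,R,(w-(c@R.T+t))
E
python3 - <<'E'
from h import *
np.set_printoptions(precision=1,suppress=True)
C=[(-87.5,-75),(-87.5,75),(87.5,75),(87.5,-75)]
px={"scene":(225,133,[(212,22),(352,118),(172,240),(38,135)],(288,97),(317,52)),
"side":(308,213,[(145,230),(12,90),(240,10),(398,135)],(90,90),(40,60))}
R={}
for n,(ox,oy,cs,pv,pg) in px.items():
    d=np.load(f"pics/{n}0.npy",allow_pickle=True).item();f=lambda p:(ox+p[0]/4,oy+p[1]/4)
    w=[onz(d,f(c),70) for c in cs]
    print(n,[np.linalg.norm(w[i]-w[i-1]) for i in range(4)]);t,y,Rm,res=fit(C,w);print(t,np.degrees(y),res.ravel())
    print("pivot",onz(d,f(pv),81)[:2],"pred",t+Rm@[-56,35],"peg",onz(d,f(pg),111)[:2],"pred",t+Rm@[-86,35],"press",t+Rm@[-13,-19])
    R[n]=[ray(d,f(pv)),ray(d,f(pg))]
for i in(0,1):print(cross(R["scene"][i],R["side"][i]))
E
```

```text
scene [np.float64(173.89928146651368), np.float64(153.97720927880906), np.float64(172.64647997934782), np.float64(146.7510811288326)]
[ 532.6 -198.6] 15.773517852781236 [ 0.2 -3.1  2.1  1.5  0.2 -0.5 -2.5  2.1]
pivot [ 465.3 -180.8] pred [ 469.2 -180.1] peg [ 439.5 -182.9] pred [ 440.3 -188.3] press [ 525.3 -220.4]
side [np.float64(168.17623690412813), np.float64(146.76124890132874), np.float64(162.48752528433977), np.float64(150.61266571536615)]
[ 527.7 -211.2] 16.457892560551024 [ 4.   4.3  4.5  1.1 -7.2 -3.3 -1.3 -2.1]
pivot [ 468.1 -188.8] pred [ 464.1 -193.5] peg [ 437.7 -192.9] pred [ 435.3 -202. ] press [ 520.7 -233.1]
(array([ 466.6, -184. ,   78.4]), np.float64(5.395722905409084))
(array([ 438.1, -187.2,  107.1]), np.float64(1.724368068664542))
```

>>> {"method": "carry_out", "body": {
  "offset": [
    [-522,-495,-100],
    [-522,-495,-100],
    [-522,-495,-100],
    [-522,-495,-100],
    [-522,-495,-100],
    [-522,-495,-100],
    [-522,-495,-100],
    [-522,-495,-100],
    [-522,-495,-100],
    [-522,-495,-100],
    [-522,-495,-100],
    [-522,-495,-100]
  ],
  "dr": [
    [0,0,50],
    [0,0,50],
    [0,0,50],
    [0,0,50],
    [0,0,50],
    [0,0,50],
    [0,0,50],
    [0,0,50],
    [0,0,50],
    [0,0,50],
    [0,0,50],
    [0,0,50]
  ],
  "jaw": [0,0,0,0,0,0,0,0,0,0,0,0]
}}

```text
time_s: 1.1
tcp_pos: [392.2, 2.0, 300.1]
tool_rot: [180.0, 0.0, 106.3]
contact_force: [1.3, 1.7, 0.3]
opening: -0.3
grip_force: 0.0
```

>>> {"method": "carry_out", "body": {
  "offset": [
    [-215,26,-25],
    [-215,26,-25],
    [-215,26,-25],
    [-215,26,-25],
    [-215,26,-25],
    [-215,26,-25],
    [-215,26,-25],
    [-215,26,-25],
    [-215,26,-25]
  ],
  "dr": [
    [0,0,0],
    [0,0,0],
    [0,0,0],
    [0,0,0],
    [0,0,0],
    [0,0,0],
    [0,0,0],
    [0,0,0],
    [0,0,0]
  ],
  "jaw": [0,0,0,0,0,0,0,0,0]
}}

```text
time_s: 1.85
tcp_pos: [477.3, -194.0, 324.6]
tool_rot: [-180.0, -0.0, 106.4]
contact_force: [0.1, 0.1, -0.6]
opening: 0.4
grip_force: 0.0
```

Run:
```python
from cell import *
import cv2,numpy as np
from scipy.spatial.transform import Rotation as Ro
np.set_printoptions(precision=2,suppress=True)
s=state();d=get_image("wrist");print(s["time_s"],s["tcp_pos"],s["tool_rot"],s["q"],s["qvel"],s["contact_force"]);print(d["hand_eye"],d["fx"],d["cx"],d["cy"],[k for k in d])
T=np.eye(4);T[:3,:3]=Ro.from_euler("xyz",s["tool_rot"],degrees=True).as_matrix();T[:3,3]=s["tcp_pos"]
d["pose"]=T@d["hand_eye"];np.save("pics/w1.npy",d,allow_pickle=True);cv2.imwrite("pics/w1.png",d["image"][:,:,::-1])
```

```text
1.85 [ 477.25 -193.98  324.64] [-179.98   -0.03  106.38] [-22.13  14.58  14.56  90.     0.01  51.5 ] [ 0.76 -0.69 -0.31  0.05 -0.01 -0.09] [ 0.09  0.13 -0.55]
[[  -0.      0.95    0.32   82.2 ]
 [   1.      0.      0.     -0.61]
 [   0.      0.32   -0.95 -143.74]
 [   0.      0.      0.      1.  ]] 337.96985913329144 322.85453965783825 201.26030500761678 ['image', 'fx', 'fy', 'cx', 'cy', 'hand_eye']
```

View pics/w1.png

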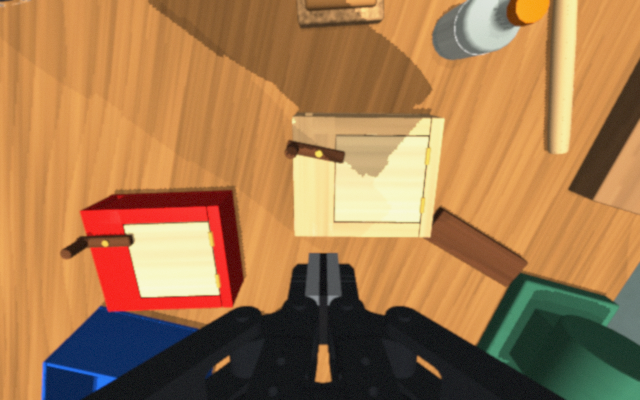

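The wrist view shows the case almost aligned with the image. Its lid corners are about (335,136), (429,136), (421,222) and (334,221), with the pivot screw at (319,154) and the peg top at (291,148). The glue bottle is well off at (470,35).

Run:
```python
from h import *
np.set_printoptions(precision=1,suppress=True)
d=np.load("pics/w1.npy",allow_pickle=True).item()
L=[(-35,55),(72,55),(72,-55),(-35,-55)];lp=[(335.5,136),(429,136),(421.5,222),(334,221)]
C=[(-87.5,-75),(-87.5,75),(87.5,-75),(87.5,75)];cp=[(294,236),(293,117),(432,236),(443,118)]
for n,c,p in(("lid",L,lp),("case",C,cp)):
    w=[onz(d,q,70) for q in p];t,y,R,res=fit(c,w);print(n,t,np.degrees(y),res.ravel())
    print(" pivot",onz(d,(319,154),81)[:2],t+R@[-56,35],"peg",onz(d,(291,148),111)[:2],t+R@[-86,35],"press",t+R@[-13,-19])
print("glue base",onz(d,(450,50),0),"cap",onz(d,(532,8),170))
```

```text
lid [ 532.6 -204.6] 16.21423139501035 [-0.9 -1.6  1.1 -0.9  2.1  1.2 -2.3  1.2]
 pivot [ 469.6 -186.9] [ 469.  -186.7] peg [ 438.1 -183.6] [ 440.2 -195. ] press [ 525.4 -226.5]
case [ 533.2 -204. ] 16.16904030361817 [-1.4  0.   1.3  0.1  1.2  1.2 -1.1 -1.4]
 pivot [ 469.6 -186.9] [ 469.6 -186. ] peg [ 438.1 -183.6] [ 440.8 -194.3] press [ 526.  -225.9]
glue base [595.8 -27.2   0. ] cap [593.7 -13.4 170. ]
```

>>> {"method": "carry_out", "body": {
  "offset": [
    [-8,-29,0],
    [-8,-29,35],
    [-8,-29,70],
    [-8,-29,105],
    [-8,-29,140],
    [-8,-29,170],
    [-8,-29,195],
    [-8,-29,215],
    [-8,-29,225],
    [-8,-29,232],
    [-8,-29,232],
    [-8,-29,232]
  ],
  "dr": [
    [0,0,0],
    [0,0,0],
    [0,0,0],
    [0,0,0],
    [0,0,0],
    [0,0,0],
    [0,0,0],
    [0,0,0],
    [0,0,0],
    [0,0,0],
    [0,0,0],
    [0,0,0]
  ],
  "jaw": [0,0,0,0,0,0,0,0,0,0,0,0]
}}

```text
time_s: 2.9
tcp_pos: [452.4, -210.5, 93.7]
tool_rot: [180.0, 0.0, 106.4]
contact_force: [-0.4, 0.2, 0.3]
opening: 0.2
grip_force: 0.0
```

```bash
cat >> h.py <<'E'
def snap(name):
    from cell import state,get_image
    import cv2
    from scipy.spatial.transform import Rotation as Ro
    s=state();d=get_image("wrist");T=np.eye(4);T[:3,:3]=Ro.from_euler("xyz",s["tool_rot"],degrees=True).as_matrix();T[:3,3]=s["tcp_pos"]
    d["pose"]=T@d["hand_eye"];np.save(f"pics/{name}.npy",d,allow_pickle=True);cv2.imwrite(f"pics/{name}.png",d["image"][:,:,::-1])
    p=np.array(s["tcp_pos"]);a=np.radians(16.2);e=p[:2]-[533,-204]
    print(round(s["time_s"],2),p.round(1),"case",(np.cos(a)*e[0]+np.sin(a)*e[1]).round(1),(-np.sin(a)*e[0]+np.cos(a)*e[1]).round(1),np.round(s["contact_force"],1))
E
python3 -c "
from h import *
snap('w2')"
```

```text
2.9 [ 452.4 -210.5   93.7] case -79.2 16.2 [-0.4  0.2  0.3]
```

View pics/w2.png

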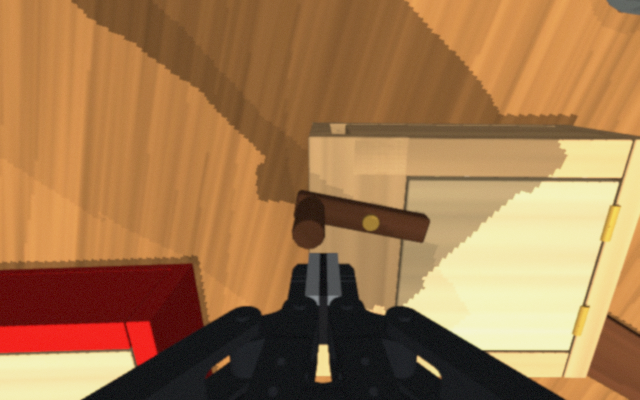

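The finger tip at (323,253) stands just short of the peg (top at 309,235), on its -y side and clear of the bar. Pivot screw is at (371,222).

Run:
```python
from h import *
d=np.load("pics/w2.npy",allow_pickle=True).item();a=np.radians(16.2)
for n,q,z in(("peg",(309,235),111),("pivot",(371,222),81),("head",(426,228),81),("tail",(300,203),81),("tipL",(308,253),93.7),("tipR",(339,253),93.7)):
    e=onz(d,q,z)[:2]-[533,-204];print(n,(np.cos(a)*e[0]+np.sin(a)*e[1]).round(1),(-np.sin(a)*e[0]+np.cos(a)*e[1]).round(1))
```

```text
peg -85.7 41.1
pivot -56.0 34.6
head -28.2 31.4
tail -91.2 44.6
tipL -87.0 23.9
tipR -72.3 23.9
```

>>> {"method": "carry_out", "body": {
  "offset": [
    [2,-4,0],
    [5,-4,0],
    [7,-4,0],
    [9,-4,0],
    [11,-3,0],
    [13,-3,0],
    [15,-2,0],
    [17,-1,0],
    [19,0,0],
    [21,1,0],
    [23,2,0],
    [25,3,0]
  ],
  "dr": [
    [0,0,0],
    [0,0,0],
    [0,0,0],
    [0,0,0],
    [0,0,0],
    [0,0,0],
    [0,0,0],
    [0,0,0],
    [0,0,0],
    [0,0,0],
    [0,0,0],
    [0,0,0]
  ],
  "jaw": [0,0,0,0,0,0,0,0,0,0,0,0]
}}

```text
time_s: 3.95
tcp_pos: [448.2, -185.7, 92.8]
tool_rot: [180.0, 0.0, 106.3]
contact_force: [3.3, -2.5, -2.7]
opening: 0.0
grip_force: 2.0
```

```bash
python3 -c "
from h import *
snap('w3')"
```

```text
3.95 [ 448.2 -185.7   92.8] case -76.4 41.2 [ 3.3 -2.5 -2.7]
```

View pics/w3.png

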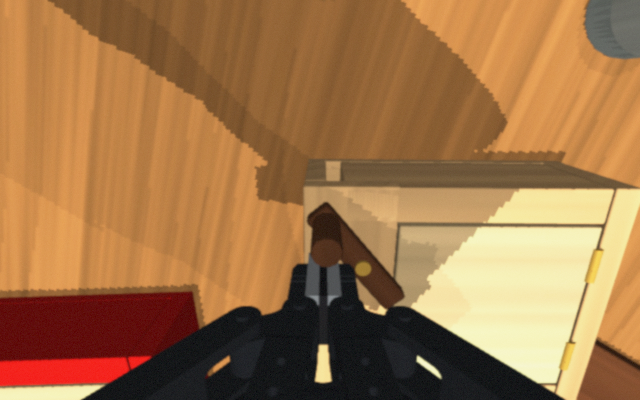

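The peg has swung to (326,252) and the bar is about 50° round. The finger now has to go behind it on the robot's side and push it away.

>>> {"method": "carry_out", "body": {
  "offset": [
    [-8,0,0],
    [-8,-12,0],
    [-8,-23,0],
    [-8,-23,0],
    [6,-23,0],
    [20,-23,0],
    [20,-21,0],
    [20,-18,0],
    [20,-15,0],
    [20,-12,0],
    [21,-9,0],
    [21,-7,0]
  ],
  "dr": [
    [0,0,0],
    [0,0,0],
    [0,0,0],
    [0,0,0],
    [0,0,0],
    [0,0,0],
    [0,0,0],
    [0,0,0],
    [0,0,0],
    [0,0,0],
    [0,0,0],
    [0,0,0]
  ],
  "jaw": [0,0,0,0,0,0,0,0,0,0,0,0]
}}

```text
time_s: 5.0
tcp_pos: [435.4, -167.2, 92.6]
tool_rot: [-180.0, -0.0, 106.4]
contact_force: [-2.3, 1.3, 0.5]
opening: 0.1
grip_force: 0.9
```

>>> {"method": "carry_out", "body": {
  "offset": [
    [0,2,0],
    [0,4,0],
    [1,6,0],
    [1,8,0],
    [1,10,0],
    [1,12,0],
    [1,13,0],
    [1,13,0]
  ],
  "dr": [
    [0,0,0],
    [0,0,0],
    [0,0,0],
    [0,0,0],
    [0,0,0],
    [0,0,0],
    [0,0,0],
    [0,0,0]
  ],
  "jaw": [0,0,0,0,0,0,0,0]
}}

```text
time_s: 5.67
tcp_pos: [447.8, -163.0, 92.8]
tool_rot: [180.0, 0.0, 106.4]
contact_force: [-0.2, 0.5, -0.0]
opening: -0.0
grip_force: 0.0
```

```bash
python3 -c "
from h import *
snap('w4')"
```

```text
5.67 [ 447.8 -163.    92.8] case -70.4 63.1 [-0.2  0.5 -0. ]
```

View pics/w4.png

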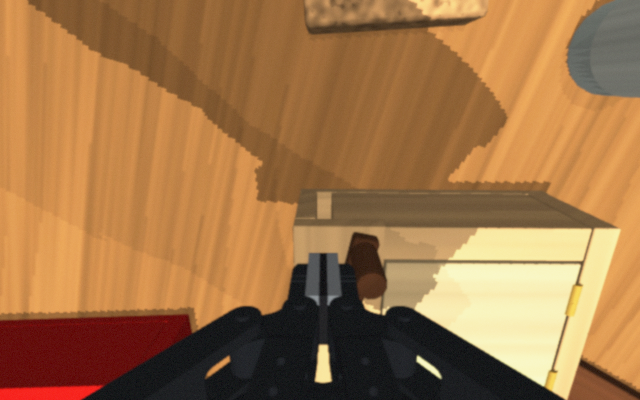

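>>> {"method": "carry_out", "body": {
  "offset": [
    [0,-4,0],
    [0,-8,0],
    [0,-8,-35],
    [0,-8,-70],
    [0,-8,-80],
    [-30,15,-80],
    [-58,38,-80],
    [-82,57,-80],
    [-82,57,-80],
    [-82,57,-80],
    [-82,57,-80]
  ],
  "dr": [
    [0,0,0],
    [0,0,0],
    [0,0,0],
    [0,0,0],
    [0,0,0],
    [0,0,0],
    [0,0,0],
    [0,0,0],
    [0,0,0],
    [0,0,0],
    [0,0,0]
  ],
  "jaw": [0,0,0,0,0,0,0,0,0,0,0]
}}

```text
time_s: 6.63
tcp_pos: [524.5, -225.6, 172.4]
tool_rot: [-180.0, -0.0, 106.3]
contact_force: [-0.8, 0.2, -0.9]
opening: 0.2
grip_force: 0.0
```

```bash
python3 -c "
from h import *
snap('w5')"
```

```text
6.63 [ 524.5 -225.6  172.4] case -14.2 -18.3 [-0.8  0.2 -0.9]
```

View pics/w5.png

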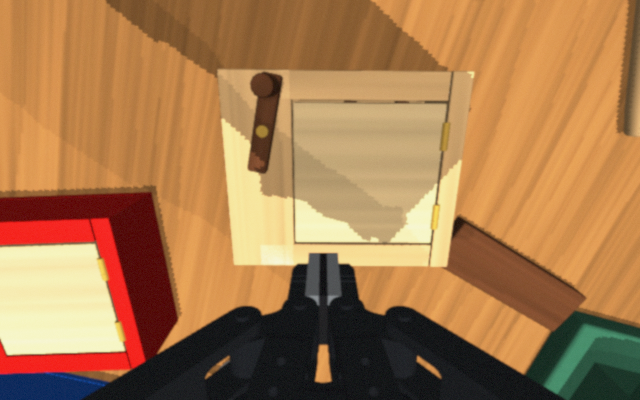

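The bar lies along the rim, pivot (262,131) and peg (264,84), well clear of the lid's edge at x=293, and the lid is shut. Now down to just above the lid.

>>> {"method": "carry_out", "body": {
  "offset": [
    [-1,1,35],
    [-1,1,65],
    [-1,1,85],
    [-1,1,95],
    [-1,1,98],
    [-1,1,98],
    [-1,1,98]
  ],
  "dr": [
    [0,0,0],
    [0,0,0],
    [0,0,0],
    [0,0,0],
    [0,0,0],
    [0,0,0],
    [0,0,0]
  ],
  "jaw": [0,0,0,0,0,0,0]
}}

```text
time_s: 7.27
tcp_pos: [527.0, -226.5, 76.3]
tool_rot: [179.9, 0.1, 106.4]
contact_force: [-0.5, -0.5, 0.2]
opening: 0.2
grip_force: 0.0
```

>>> {"method": "carry_out", "body": {
  "offset": [
    [0,0,1],
    [0,0,2],
    [0,0,3],
    [0,0,4],
    [0,0,5],
    [0,0,5],
    [0,0,5]
  ],
  "dr": [
    [0,0,0],
    [0,0,0],
    [0,0,0],
    [0,0,0],
    [0,0,0],
    [0,0,0],
    [0,0,0]
  ],
  "jaw": [0,0,0,0,0,0,0]
}}

```text
time_s: 7.85
tcp_pos: [526.5, -226.4, 69.8]
tool_rot: [180.0, 0.0, 106.4]
contact_force: [0.1, -0.4, 0.9]
opening: 0.0
grip_force: 0.4
```

Right at the lid's surface. Next comes a slow press.

>>> {"method": "carry_out", "body": {
  "offset": [
    [0,0,0.5],
    [0,0,1],
    [0,0,1.5],
    [0,0,2],
    [0,0,2.5],
    [0,0,2.5],
    [0,0,2.5]
  ],
  "dr": [
    [0,0,0],
    [0,0,0],
    [0,0,0],
    [0,0,0],
    [0,0,0],
    [0,0,0],
    [0,0,0]
  ],
  "jaw": [0,0,0,0,0,0,0]
}}

```text
time_s: 8.43
tcp_pos: [526.6, -226.4, 67.4]
tool_rot: [180.0, 0.0, 106.3]
contact_force: [0.4, 0.5, 6.0]
opening: -0.2
grip_force: 2.4
```

>>> {"method": "carry_out", "body": {
  "offset": [
    [0,0,0.5],
    [0,0,1],
    [0,0,1.5],
    [0,0,1.5],
    [0,0,1.5]
  ],
  "dr": [
    [0,0,0],
    [0,0,0],
    [0,0,0],
    [0,0,0],
    [0,0,0]
  ],
  "jaw": [0,0,0,0,0]
}}

```text
time_s: 8.85
tcp_pos: [526.6, -226.4, 66.0]
tool_rot: [180.0, 0.0, 106.3]
contact_force: [0.3, -0.3, 6.1]
opening: 0.0
grip_force: 3.1
```

>>> {"method": "carry_out", "body": {
  "offset": [
    [0,0,0.5],
    [0,0,0.5],
    [0,0,0.5]
  ],
  "dr": [
    [0,0,0],
    [0,0,0],
    [0,0,0]
  ],
  "jaw": [0,0,0]
}}

```text
time_s: 9.1
tcp_pos: [526.7, -226.4, 65.7]
tool_rot: [180.0, 0.0, 106.4]
contact_force: [-1.4, -0.0, 8.9]
opening: -0.0
grip_force: 4.7
```

>>> {"method": "carry_out", "body": {
  "offset": [
    [0,0,-30],
    [0,0,-70],
    [0,-30,-100],
    [0,-65,-125],
    [0,-100,-140],
    [0,-130,-150],
    [0,-140,-150],
    [0,-140,-150],
    [0,-140,-150],
    [0,-140,-150],
    [0,-140,-150],
    [0,-140,-150]
  ],
  "dr": [
    [0,0,0],
    [0,0,0],
    [0,0,0],
    [0,0,0],
    [0,0,0],
    [0,0,0],
    [0,0,0],
    [0,0,0],
    [0,0,0],
    [0,0,0],
    [0,0,0],
    [0,0,0]
  ],
  "jaw": [0,0,0,0,0,0,0,0,0,0,0,0]
}}

```text
time_s: 10.1
tcp_pos: [392.7, -265.3, 214.6]
tool_rot: [-180.0, -0.1, 106.4]
contact_force: [0.8, -0.2, -0.5]
opening: -0.2
grip_force: 0.0
```

>>> {"method": "carry_out", "body": {
  "offset": [
    [0,0,0],
    [0,0,0],
    [0,0,0],
    [0,0,0],
    [0,0,0],
    [0,0,0],
    [0,0,0],
    [0,0,0],
    [0,0,0],
    [0,0,0],
    [0,0,0],
    [0,0,0]
  ],
  "dr": [
    [0,0,0],
    [0,0,0],
    [0,0,0],
    [0,0,0],
    [0,0,0],
    [0,0,0],
    [0,0,0],
    [0,0,0],
    [0,0,0],
    [0,0,0],
    [0,0,0],
    [0,0,0]
  ],
  "jaw": [0,0,0,0,0,0,0,0,0,0,0,0]
}}

```text
time_s: 11.1
tcp_pos: [392.1, -265.8, 215.3]
tool_rot: [180.0, -0.0, 106.3]
contact_force: [-1.4, -1.0, -0.9]
opening: 0.2
grip_force: 0.0
```

>>> {"method": "carry_out", "body": {
  "offset": [
    [0,0,0],
    [0,0,0],
    [0,0,0],
    [0,0,0],
    [0,0,0],
    [0,0,0],
    [0,0,0],
    [0,0,0],
    [0,0,0],
    [0,0,0],
    [0,0,0],
    [0,0,0]
  ],
  "dr": [
    [0,0,0],
    [0,0,0],
    [0,0,0],
    [0,0,0],
    [0,0,0],
    [0,0,0],
    [0,0,0],
    [0,0,0],
    [0,0,0],
    [0,0,0],
    [0,0,0],
    [0,0,0]
  ],
  "jaw": [0,0,0,0,0,0,0,0,0,0,0,0]
}}

```text
time_s: 12.1
tcp_pos: [392.1, -265.8, 215.3]
tool_rot: [-180.0, -0.0, 106.3]
contact_force: [-0.5, -0.3, -0.4]
opening: 0.1
grip_force: 0.0
```

>>> {"method": "carry_out", "body": {
  "offset": [
    [0,0,0],
    [0,0,0],
    [0,0,0],
    [0,0,0],
    [0,0,0],
    [0,0,0],
    [0,0,0],
    [0,0,0],
    [0,0,0],
    [0,0,0],
    [0,0,0],
    [0,0,0]
  ],
  "dr": [
    [0,0,0],
    [0,0,0],
    [0,0,0],
    [0,0,0],
    [0,0,0],
    [0,0,0],
    [0,0,0],
    [0,0,0],
    [0,0,0],
    [0,0,0],
    [0,0,0],
    [0,0,0]
  ],
  "jaw": [0,0,0,0,0,0,0,0,0,0,0,0]
}}

```text
time_s: 13.1
tcp_pos: [392.1, -265.8, 215.3]
tool_rot: [180.0, 0.0, 106.3]
contact_force: [-0.2, -0.4, 0.4]
opening: 0.1
grip_force: 0.0
```

Run:
```python
from cell import *
import cv2,numpy as np
a=get_image("side")["image"][130:330,210:450,::-1];b=get_image("scene")["image"][100:300,170:410,::-1]
cv2.imwrite("pics/end.png",cv2.resize(np.hstack([a,b]),(800,334),interpolation=cv2.INTER_CUBIC));print(state()["time_s"])
```

```text
13.2
```

View pics/end.png

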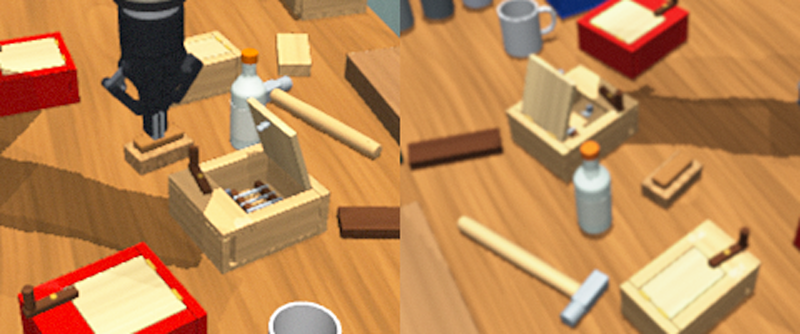

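The lid stands open with the button along the rim, the narrow case is shut and the bystanders are in place. I'll wait three more seconds so the lid settles and the 1 s hold is met, then hand in.

>>> {"method": "carry_out", "body": {
  "offset": [
    [0,0,0],
    [0,0,0],
    [0,0,0],
    [0,0,0],
    [0,0,0],
    [0,0,0],
    [0,0,0],
    [0,0,0],
    [0,0,0],
    [0,0,0],
    [0,0,0],
    [0,0,0]
  ],
  "dr": [
    [0,0,0],
    [0,0,0],
    [0,0,0],
    [0,0,0],
    [0,0,0],
    [0,0,0],
    [0,0,0],
    [0,0,0],
    [0,0,0],
    [0,0,0],
    [0,0,0],
    [0,0,0]
  ],
  "jaw": [0,0,0,0,0,0,0,0,0,0,0,0]
}}

```text
time_s: 14.2
tcp_pos: [392.1, -265.7, 215.3]
tool_rot: [180.0, 0.0, 106.3]
contact_force: [-0.1, 0.7, 0.2]
opening: -0.2
grip_force: 0.0
```

>>> {"method": "carry_out", "body": {
  "offset": [
    [0,0,0],
    [0,0,0],
    [0,0,0],
    [0,0,0],
    [0,0,0],
    [0,0,0],
    [0,0,0],
    [0,0,0],
    [0,0,0],
    [0,0,0],
    [0,0,0],
    [0,0,0]
  ],
  "dr": [
    [0,0,0],
    [0,0,0],
    [0,0,0],
    [0,0,0],
    [0,0,0],
    [0,0,0],
    [0,0,0],
    [0,0,0],
    [0,0,0],
    [0,0,0],
    [0,0,0],
    [0,0,0]
  ],
  "jaw": [0,0,0,0,0,0,0,0,0,0,0,0]
}}

```text
time_s: 15.2
tcp_pos: [392.1, -265.8, 215.3]
tool_rot: [-180.0, -0.0, 106.3]
contact_force: [0.6, -0.5, -0.9]
opening: 0.4
grip_force: 0.0
```

>>> {"method": "carry_out", "body": {
  "offset": [
    [0,0,0],
    [0,0,0],
    [0,0,0],
    [0,0,0],
    [0,0,0],
    [0,0,0],
    [0,0,0],
    [0,0,0],
    [0,0,0],
    [0,0,0],
    [0,0,0],
    [0,0,0]
  ],
  "dr": [
    [0,0,0],
    [0,0,0],
    [0,0,0],
    [0,0,0],
    [0,0,0],
    [0,0,0],
    [0,0,0],
    [0,0,0],
    [0,0,0],
    [0,0,0],
    [0,0,0],
    [0,0,0]
  ],
  "jaw": [0,0,0,0,0,0,0,0,0,0,0,0]
}}

```text
time_s: 16.2
tcp_pos: [392.1, -265.8, 215.3]
tool_rot: [-180.0, -0.0, 106.3]
contact_force: [0.6, 0.6, -0.9]
opening: 0.0
grip_force: 0.0
```

```bash
python3 -c "
from cell import *
print(finish_job())"
```

```text
the job is handed in; nothing more can be done
None
```

The wider case's turn-button lies along the front rim and one light press popped its lid, which the cameras showed standing open with the narrower case shut and nothing else visibly moved; I handed the job in at about 16 s of the 48 s allowed, and no verdict came back.

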